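Phone repair bench: put the stripped parts on their matching pads

ROBOT

A 7-joint arm with a two-finger parallel gripper is mounted at the origin on the work surface. World frame = base frame: x ahead of the robot, y to its left, z up, the work surface at z = 0. Lengths are in m, angles in rad, forces in N, time in s.
With the tool pointing down it reaches from about 0.4 to 0.85 m from the base axis. Payload 10.4 kg.
Tool frame: the origin (TCP) lies midway between the tips of the shut fingers; the grasp point (between the pads) lies 19 mm behind it; z points along the fingers, y is the direction in which the jaws open and shut (so a half turn about z gives the same grasp; the last joint's range is limited). The gripper opens to 85 mm and grips with 20 to 120 N. Pads are 22 mm wide; open, the fingers measure 114 mm over their backs; the gripper's body (76 mm by 85 mm) begins 54 mm behind the grasp point. The pads swing forward as they close: fully open they stand 13 mm farther back than shut.
Start: joints at [1.297, 0.332, -0.065, 1.46, 0.022, 1.35, -0.088], TCP at [0.155, -0.605, 0.231] pointing down, gripper open.
Joint ranges: [-2.6, 2.6], [-0.5, 2.12], [-1.47, 1.34], [0.16, 2.42], [-1.27, 4.41], [0.06, 2.06], [-2.6, 2.6]. Speed limits (rad/s): [2.22, 2.22, 2.79, 2.79, 3.14, 3.14, 3.14].

INTERFACE

Orientations are given as a unit quaternion [w, x, y, z].
In Python, from workcell import env gives the robot as it stands. The module is installed in compiled form; this text tells all that it offers.
- The arm moves only by the shell command python3 -m pendant 'ROWS' [OPENING] [FORCE]. ROWS is JSON, a list of rows, each a list of 6 numbers: the shift along the tool's x, y, z in cm, then the turn, a rotation vector about the tool's x, y, z in degrees. A call has 1 to 10 rows; each row is the pose to reach, as a shift and turn from the pose measured when the call began, along the tool's axes at that moment; what a row does not reach only later rows make up. A row lasts 1/10 s, in which the tool goes at most 50 mm and 8.59 degrees, less where a joint would pass 70% of its speed; a pose out of reach is approached as far as the arm can. A call with a gripper value outside its range is refused whole. OPENING is the closure, from 0 (fully open) to 1 (shut), set as the call begins (- or left out, the last holds). The fingers move at their own pace and stop on an object; FORCE is the grip in N (left out, the last holds). Time passes only in rows, so rows that repeat a pose let the fingers close. It gives the time, the measured TCP pose, the force and the opening at its end, in the units of the state.
- env.read_state(): the state, without advancing time (a new reading comes with each control period).
- env.camera(name): name is "side" or "top"; returns a dict with "frame" (384x512x3 uint8, blue, green, red), "intrinsics" (3x3 intrinsics, pixels), "T" (4x4, takes a point from camera to world coordinates). Camera axes: x right, y up, looking along -z (the intrinsics and any distortion apply to the point x, -y, -z); pixel columns grow to the right and rows downward; lengths in m; the calibration is good to about 2 mm. A picture is of the moment at which its call begins. There is no depth.
- env.hand_in(): hands the job in, once; it reports no verdict.
The state is a dict: "time_s": time; "joint_pos": joint angles; "joint_velocities": joint speeds; "joint_efforts": joint torques, N m; "tcp_pos": TCP position; "tool_rot": TCP orientation; "ft_force": force on the tool from outside, world axes, zero at the start; "moment": the same for the moment, N m; "opening": opening from 0.0 (shut) to 1.0 (fully open).
Only numpy, scipy, OpenCV 4.12 (cv2) and the standard library are available. Lean on these libraries where they do the work, as an engineer would, in place of code of your own. Each camera call takes 0.05 s, during which the arm holds its last target. There are 200 camera calls.

TASK

The parts taken out of the opened phone are lying about the repair mat: put each one on its own storage pad. Put the battery on the battery pad first, before moving any other part; then put the main board, the loudspeaker module and the camera module on theirs, each lying flat and face up on its printed outline, centred and lined up with it (either end first). Leave the opened phone and the screwdriver where they are.

Things in the scene. Friction and masses are not known exactly. Their poses are not given: they have to be found in the camera images.
- battery: Loose phone battery: flat rigid black slab, 88 x 48 x 8 mm, about 45 g, with a large silver label and a yellow band across one end. Origin: centre of its underside; x along its long side, y along its short side, z up out of its face (the decorated top). Starts lying face up on the mat, turned up to 46 degrees.
- board: Loose main circuit board: green slab, 76 x 46 x 8 mm, about 28 g, with two silver shield cans (1 mm proud) and a black connector strip on top. Origin: centre of its underside; x along its long side, y along its short side, z up out of its face (the decorated top). Starts lying face up on the mat, turned up to 46 degrees.
- speaker: Loose loudspeaker module: narrow black slab, 76 x 28 x 8 mm, about 18 g, with three light slots at one end and small bright green screws. Origin: centre of its underside; x along its long side, y along its short side, z up out of its face (the decorated top). Starts lying face up on the mat, turned up to 46 degrees.
- camera: Loose rear camera module: pale sand-coloured block, 50 x 36 x 9 mm, about 16 g, with one large and two small round lenses standing 2 mm proud on top. Origin: centre of its underside; x along its long side, y along its short side, z up out of its face (the decorated top). Starts lying face up on the mat, turned up to 46 degrees.
- pad_battery: Battery pad: red, marked inside its outline with a white battery symbol. Fixed, 110 x 70 x 3 mm, top surface 3 mm above the work surface; a thin white line prints the outline of the battery, centred on the pad, long side along the pad's x. Origin: centre of the pad's underside, on the work surface; z up.
- pad_board: Board pad: violet, marked inside its outline with two white blocks and a bar. Fixed, 98 x 68 x 3 mm, top surface 3 mm above the work surface; a thin white line prints the outline of the board, centred on the pad, long side along the pad's x. Origin: centre of the pad's underside, on the work surface; z up.
- pad_speaker: Loudspeaker pad: orange, marked inside its outline with three white slots and a white bar. Fixed, 98 x 50 x 3 mm, top surface 3 mm above the work surface; a thin white line prints the outline of the loudspeaker module, centred on the pad, long side along the pad's x. Origin: centre of the pad's underside, on the work surface; z up.
- pad_camera: Camera pad: blue, marked inside its outline with one large and two small white rings. Fixed, 72 x 58 x 3 mm, top surface 3 mm above the work surface; a thin white line prints the outline of the camera module, centred on the pad, long side along the pad's x. Origin: centre of the pad's underside, on the work surface; z up.
- phone: Bystander, loose: the opened phone with its back off, black, 150 x 72 x 6 mm, 150 g, lying flat roughly crosswise in front of the robot. Origin: centre of its underside; x along its long side.
- screwdriver: Bystander, loose: red-handled screwdriver, 160 mm long, handle 26 mm thick, lying crosswise beyond the phone. Origin: middle of its length, on its underside; x along it, towards the blade.
Not all that is in view belongs to the job. Leave any yellow look-alike of the camera alone. There is more than one size of the pad_speaker; the job needs the smaller.

How it is judged:
By the outcome, as a careful person would: the job done as asked, in the order asked, and still so for the second after the job is handed in, with the robot touching nothing.
It also fails if it takes over 104 s, if anything falls off the work surface, if the arm or the gripper's body presses on something with over 40 N, if the wrist force passes 120 N, or if a joint passes its speed limit or range.

## Working session

There is one attempt and no reset: what is moved stays moved. The work goes in short steps, Python scripts to look and compute and a shell command to move; the robot and the scene stay as the last step left them, time stands still between calls to the robot, and variables do not carry over. Pictures are saved under pics/ and viewed, about 12 in all and at most 16, crops included, and the job is handed in when it is done.

```bash
mkdir -p pics; python3 - <<'E'
from workcell import env
import cv2,numpy as np
for n in("top","side"):
    c=env.camera(n);cv2.imwrite(f"pics/{n}0.png",cv2.resize(c["frame"],(800,600),interpolation=cv2.INTER_CUBIC));cv2.imwrite(f"{n}_raw.png",c["frame"])
    print(n,c["intrinsics"],np.round(c["T"],4),[k for k in c])
s=env.read_state();print(s)
E
```

```text
top [[426.95226947   0.         260.00494397]
 [  0.         426.95226947 197.64093431]
 [  0.           0.           1.        ]] [[ 0.0145  0.998  -0.0615  0.5091]
 [-0.9998  0.0137 -0.0135 -0.0409]
 [-0.0126  0.0617  0.998   1.2498]
 [ 0.      0.      0.      1.    ]] ['frame', 'intrinsics', 'T']
side [[440.32593025   0.         249.56952576]
 [  0.         440.32593025 198.69396164]
 [  0.           0.           1.        ]] [[-0.9995  0.025  -0.019   0.5338]
 [-0.0313 -0.7326  0.6799  0.8558]
 [ 0.0031  0.6802  0.733   1.0042]
 [ 0.      0.      0.      1.    ]] ['frame', 'intrinsics', 'T']
{'time_s': 0.1, 'joint_pos': array([ 1.2973942 ,  0.33286396, -0.06470263,  1.46085883,  0.02156929,
        1.34990915, -0.08852421]), 'joint_velocities': array([ 1.06402613e-03, -7.96183564e-04, -1.90798502e-05, -2.95922013e-03,
       -4.99886497e-04, -1.16184585e-03, -1.27771132e-03]), 'joint_efforts': array([ 6.83282760e-04, -6.26746988e+01,  4.86849924e-02, -3.92432141e+01,
        1.63754466e-02,  6.82978687e-03,  3.19581886e-05]), 'tcp_pos': array([ 0.15503619, -0.60511198,  0.23056026]), 'tool_rot': array([-6.65468617e-04,  9.92147937e-01,  1.25068059e-01, -9.86740602e-05]), 'ft_force': array([ 0.36406295, -0.31057433,  0.32961719]), 'moment': array([-0.0057496 ,  0.00844839, -0.05811936]), 'opening': 1.0004249024614182}
```

View pics/top0.png

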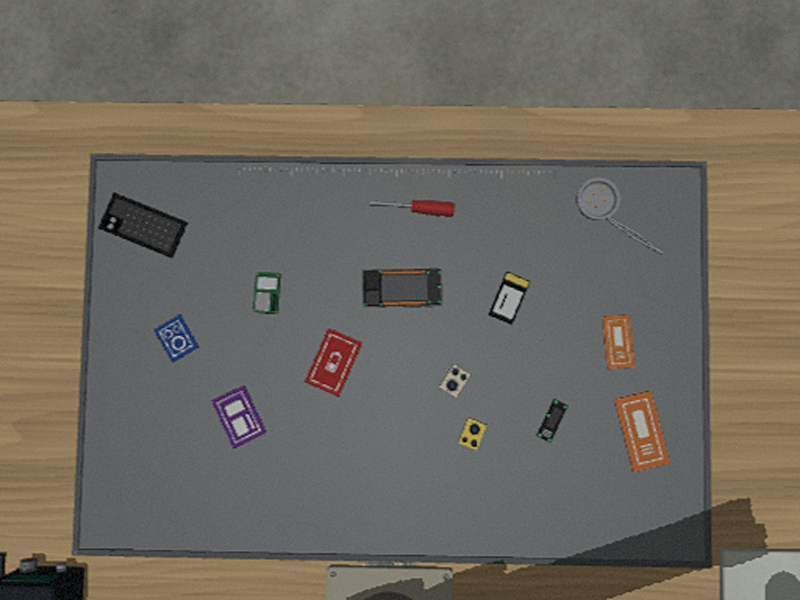

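View pics/side0.png

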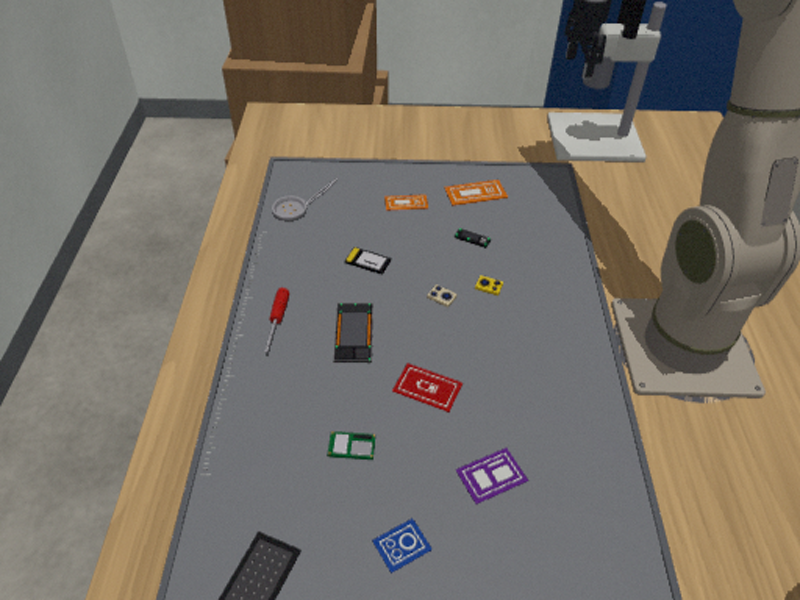

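The views show all four parts, the four pads, the phone and screwdriver, a yellow camera look-alike at about (473,433) in the top view, and two orange pads. The smaller orange pad is at about (618,342). Next I'll measure on rectified orthophotos from both views.

```bash
cat > h.py <<'E'
import cv2,numpy as np
from scipy.spatial.transform import Rotation as R
from workcell import env
S=2000. # px per m
X0,Y0,W,H=0.15,-0.65,1300,600   # ortho: col=(y-Y0)*S/2.. 
def ortho(c,z,cx,cy,half=0.09):
    n=int(2*half*S); pts=[]
    K=c["intrinsics"];Ti=np.linalg.inv(c["T"])
    w=np.array([[cx-half,cy-half,z,1],[cx+half,cy-half,z,1],[cx+half,cy+half,z,1],[cx-half,cy+half,z,1]])
    p=(Ti@w.T)[:3]; p=K@np.array([p[0],-p[1],-p[2]]); p=(p[:2]/p[2]).T
    d=np.float32([[0,0],[n,0],[n,n],[0,n]])  # col=x,row=y
    M=cv2.getPerspectiveTransform(p.astype(np.float32),d)
    return cv2.warpPerspective(c["frame"],M,(n,n),flags=cv2.INTER_CUBIC)
def px2w(c,u,v,z):
    K=c["intrinsics"];T=c["T"]
    d=T[:3,:3]@np.array([(u-K[0,2])/K[0,0],-(v-K[1,2])/K[1,1],-1]);o=T[:3,3]
    return (o+d*(z-o[2])/d[2])[:2]
def rect(c,z,cx,cy,half=0.075,thr=28,lo=None,pad=False):
    for it in range(2):
        im=ortho(c,z,cx,cy,half).astype(np.float32); n=im.shape[0]
        bg=np.median(np.concatenate([im[:12].reshape(-1,3),im[-12:].reshape(-1,3)]),0)
        m=(np.abs(im-bg).max(2)>thr).astype(np.uint8)
        m=cv2.morphologyEx(m,cv2.MORPH_CLOSE,np.ones((15,15)));m=cv2.morphologyEx(m,cv2.MORPH_OPEN,np.ones((9,9)))
        cs,_=cv2.findContours(m,cv2.RETR_EXTERNAL,cv2.CHAIN_APPROX_NONE)
        cs=[k for k in cs if cv2.contourArea(k)>1500]
        k=min(cs,key=lambda k:np.hypot(*(np.array(cv2.minAreaRect(k)[0])-n/2)))
        (u,v),(a,b),t=cv2.minAreaRect(k)
        if a<b:a,b,t=b,a,t+90
        cx,cy=cx-half+(u+.5)/S,cy-half+(v+.5)/S
        t=(t+90)%180-90
    return np.round([cx*1e3,cy*1e3,t,a/S*1e3,b/S*1e3],1)
def cams(): return {n:env.camera(n) for n in("top","side")}
E
cat > m.py <<'E'
from h import *
C=cams();c=C["top"]
for n,u,v,z in [("battery",510,298,.004),("board",266,293,.004),("speaker",552,420,.004),("camera",454,380,.0045),("pbat",333,362,.0015),("pboard",238,416,.0015),("pspk",618,342,.0015),("pspkBIG",642,430,.0015),("pcam",177,338,.0015),("phone",402,288,.003)]:
    x,y=px2w(c,u*.64,v*.64,z)
    for k in C:
        try: print(n,k,rect(C[k],z,x,y,half=.1 if n=="phone" else .07))
        except Exception as e: print(n,k,e)
E
python3 m.py
```

```text
battery top [ 610.7 -214.8  -22.5   91.8   52. ]
battery side [ 613.2 -217.1  -21.4   94.5   60.2]
board top [613.4 240.   -2.9  78.7  49.5]
board side [615.7 237.9  -2.4  78.9  52.4]
speaker top [ 384.4 -295.1  -25.3   78.    31.4]
speaker side [ 386.9 -296.7  -25.9   80.5   39.8]
camera top [ 455.2 -114.2  -30.8   51.1   39.5]
camera side [ 457.4 -116.8  -32.8   54.7   45.9]
pbat top [485.6 112.  -22.9 112.3  72.6]
pbat side [487.6 110.2 -22.7 112.9  74.1]
pboard top [382.3 286.2  27.1 100.7  71.3]
pboard side [384.3 284.8  26.6 100.6  71.1]
pspk top [ 531.2 -418.2    6.   100.4   52.6]
pspk side [ 534.3 -420.4    6.   101.7   58.7]
pspkBIG top [ 367.2 -460.6   14.2  143.7   73. ]
pspkBIG side [ 370.1 -464.2   14.4  146.2   79.2]
pcam top [525.8 408.7  31.6  74.4  61.4]
pcam side [527.8 407.1  31.2  74.5  60.8]
phone top [625.9 -14.1 -88.  149.4  73.8]
phone side [629.  -15.5 -87.8 154.1  72.1]
```

```bash
cat > go.py <<'E'
# usage: go.py x,y,z,yaw(mm,deg) ... -> rows from the present pose
import sys,numpy as np
from scipy.spatial.transform import Rotation as R
from workcell import env
s=env.read_state();q=s["tool_rot"];T=R.from_quat(np.r_[q[1:],q[0]]);p=s["tcp_pos"]
m=T.as_matrix();print("t",s["time_s"],"tcp",np.round(p*1e3,1),"yaw",round(np.degrees(np.arctan2(m[1,0],m[0,0])),2),"F",np.round(s["ft_force"],1),"open",round(s["opening"],3),"j7",round(s["joint_pos"][6],2))
for a in sys.argv[1:]:
    x,y,z,w=map(float,a.split(","))
    G=R.from_euler("z",w,degrees=True)*R.from_euler("x",180,degrees=True)
    d=T.inv().apply(np.array([x,y,z])/1e3-p)*100; r=(T.inv()*G).as_rotvec(degrees=True)
    print(a,np.round(d,2).tolist()+np.round(r,1).tolist())
E
python3 go.py 612,-216,90,-22 612,-216,30,-22
```

```text
t 0.2 tcp [ 155.1 -605.3  230.9] yaw 14.37 F [ 0.2 -0.7  0.4] open 1.002 j7 -0.09
612,-216,90,-22 [53.92, -26.36, 14.11, -0.0, 0.0, 36.4]
612,-216,30,-22 [53.92, -26.35, 20.11, -0.0, 0.0, 36.4]
```

```bash
python3 -m pendant '[[53.92,-26.36,14.1,0,0,36.4],[53.92,-26.36,14.1,0,0,36.4],[53.92,-26.36,14.1,0,0,36.4],[53.92,-26.36,14.1,0,0,36.4],[53.92,-26.36,14.1,0,0,36.4],[53.92,-26.36,14.1,0,0,36.4],[53.92,-26.36,14.1,0,0,36.4],[53.92,-26.36,14.1,0,0,36.4],[53.92,-26.36,14.1,0,0,36.4],[53.92,-26.36,14.1,0,0,36.4]]' 0.25 40; python3 go.py 612,-216,90,-22 612,-216,30,-22
```

```text
time_s: 1.2
tcp_pos: [0.5195, -0.2945, 0.1186]
tool_rot: [-0.0, 0.982, -0.191, -0.0]
ft_force: [0.8, -0.8, 0.2]
opening: 0.75
t 1.2 tcp [ 519.5 -294.5  118.6] yaw -22.05 F [ 0.8 -0.8  0.2] open 0.75 j7 -1.59
612,-216,90,-22 [5.63, -10.75, 2.86, -0.0, 0.0, -0.0]
612,-216,30,-22 [5.63, -10.74, 8.86, -0.0, 0.0, -0.0]
```

```bash
python3 -m pendant '[[5.63,-10.75,4,0,0,0],[5.63,-10.75,4,0,0,0],[5.63,-10.75,4,0,0,0],[5.63,-10.75,8,0,0,0],[5.63,-10.75,8.9,0,0,0],[5.63,-10.75,8.9,0,0,0]]'; python3 go.py 612,-216,1,-22; python3 - <<'E'
from h import *
C=cams()
o=[cv2.resize(ortho(C[k],.004,.612,-.216,.09),(400,400)) for k in C]
cv2.imwrite("pics/b1.png",np.hstack(o))
E
```

```text
time_s: 1.8
tcp_pos: [0.6101, -0.2164, 0.0279]
tool_rot: [-0.0, 0.981, -0.192, -0.002]
ft_force: [-0.5, -0.4, 0.4]
opening: 0.752
t 1.8 tcp [ 610.1 -216.4   27.9] yaw -22.1 F [-0.5 -0.4  0.4] open 0.752 j7 -1.8
612,-216,1,-22 [0.17, -0.11, 2.69, 0.0, 0.3, -0.1]
```

View pics/b1.png

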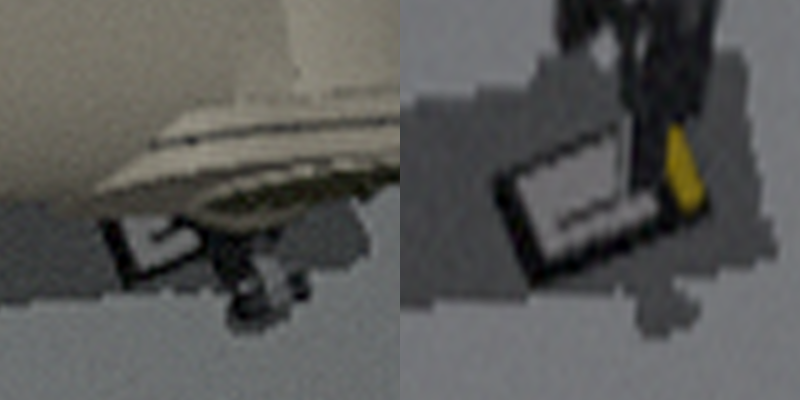

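The battery is centred under the gripper in the side view (around 605,205) and the finger clears its edge. I'll descend.

```bash
python3 -m pendant '[[0.17,-0.11,1.2,0,0.3,0],[0.17,-0.11,2.0,0,0.3,0],[0.17,-0.11,2.3,0,0.3,0],[0.17,-0.11,2.5,0,0.3,0],[0.17,-0.11,2.7,0,0.3,0],[0.17,-0.11,2.7,0,0.3,0]]'; python3 -m pendant '[[0,0,0,0,0,0],[0,0,0,0,0,0],[0,0,0,0,0,0],[0,0,0,0,0,0],[0,0,0,0,0,0],[0,0,0,0,0,0]]' 0.36 40;  python3 go.py 612,-216,0,-22
```

```text
time_s: 2.5
tcp_pos: [0.614, -0.2169, 0.0038]
tool_rot: [0.0, 0.981, -0.192, 0.003]
ft_force: [0.3, -0.9, -0.3]
opening: 0.752
time_s: 3.1
tcp_pos: [0.614, -0.2168, 0.0038]
tool_rot: [0.0, 0.981, -0.192, 0.003]
ft_force: [-0.9, 0.1, 0.2]
opening: 0.64
t 3.1 tcp [ 614.  -216.8    3.8] yaw -22.13 F [-0.9  0.1  0.2] open 0.64 j7 -1.81
612,-216,0,-22 [-0.22, 0.0, 0.38, -0.0, -0.3, -0.1]
```

```bash
python3 -m pendant '[[-0.22,0,0.2,0,-0.3,0],[-0.22,0,0.4,0,-0.3,0],[-0.22,0,0.4,0,-0.3,0]]'; python3 go.py 612,-216,-1,-22;python3 -m pendant '[[0,0,0,0,0,0],[0,0,0,0,0,0],[0,0,0,0,0,0],[0,0,0,0,0,0],[0,0,0,0,0,0],[0,0,0,0,0,0]]' 1 40;  python3 go.py 612,-216,0,-22
```

```text
time_s: 3.4
tcp_pos: [0.6117, -0.2159, -0.0006]
tool_rot: [-0.0, 0.981, -0.192, -0.0]
ft_force: [0.3, -0.5, 0.4]
opening: 0.637
t 3.4 tcp [ 6.117e+02 -2.159e+02 -6.000e-01] yaw -22.14 F [ 0.3 -0.5  0.4] open 0.637 j7 -1.81
612,-216,-1,-22 [0.03, -0.0, 0.04, -0.0, 0.0, -0.1]
time_s: 4.0
tcp_pos: [0.6119, -0.216, -0.0003]
tool_rot: [-0.0, 0.981, -0.192, 0.0]
ft_force: [-0.1, 0.5, 4.7]
opening: 0.545
t 4.0 tcp [ 6.119e+02 -2.160e+02 -3.000e-01] yaw -22.13 F [-0.1  0.5  4.7] open 0.545 j7 -1.81
612,-216,0,-22 [0.01, 0.0, -0.03, -0.0, -0.0, -0.1]
```

```bash
python3 -m pendant '[[0,0,-3,0,0,0],[0,0,-6,0,0,0],[0,0,-6,0,0,0],[0,0,-6,0,0,0]]'; python3 go.py 486.6,111,60,-22.8 486.6,111,20,-22.8
```

```text
time_s: 4.4
tcp_pos: [0.612, -0.216, 0.0598]
tool_rot: [0.0, 0.981, -0.192, 0.001]
ft_force: [0.3, -0.4, -1.0]
opening: 0.545
t 4.4 tcp [ 612.  -216.    59.8] yaw -22.13 F [ 0.3 -0.4 -1. ] open 0.545 j7 -1.8
486.6,111,60,-22.8 [-23.94, -25.57, -0.04, -0.0, -0.1, 0.7]
486.6,111,20,-22.8 [-23.94, -25.57, 3.96, -0.0, -0.1, 0.7]
```

```bash
python3 -m pendant '[[-23.94,-25.57,0,0,-0.1,0.7],[-23.94,-25.57,0,0,-0.1,0.7],[-23.94,-25.57,0,0,-0.1,0.7],[-23.94,-25.57,0,0,-0.1,0.7],[-23.94,-25.57,0,0,-0.1,0.7],[-23.94,-25.57,0,0,-0.1,0.7],[-23.94,-25.57,0,0,-0.1,0.7],[-23.94,-25.57,2,0,-0.1,0.7],[-23.94,-25.57,4,0,-0.1,0.7],[-23.94,-25.57,4,0,-0.1,0.7]]';python3 -m pendant '[[0,0,0,0,0,0]]'; python3 go.py 486.6,111,5,-22.8; python3 - <<'E'
from h import *
C=cams()
o=[cv2.resize(ortho(C[k],z,.487,.111,.09),(400,400)) for k,z in (("top",.003),("side",.003),("side",.028))][:2]
cv2.imwrite("pics/b2.png",np.hstack(o))
E
```

```text
time_s: 5.4
tcp_pos: [0.4838, 0.1105, 0.0163]
tool_rot: [0.001, 0.98, -0.198, -0.003]
ft_force: [-0.2, -0.1, -0.9]
opening: 0.542
time_s: 5.5
tcp_pos: [0.4834, 0.1103, 0.016]
tool_rot: [0.001, 0.98, -0.198, -0.004]
ft_force: [0.2, -0.2, -0.1]
opening: 0.547
t 5.5 tcp [483.4 110.3  16. ] yaw -22.81 F [ 0.2 -0.2 -0.1] open 0.547 j7 -2.43
486.6,111,5,-22.8 [0.28, -0.19, 1.09, 0.2, 0.4, -0.0]
```

View pics/b2.png

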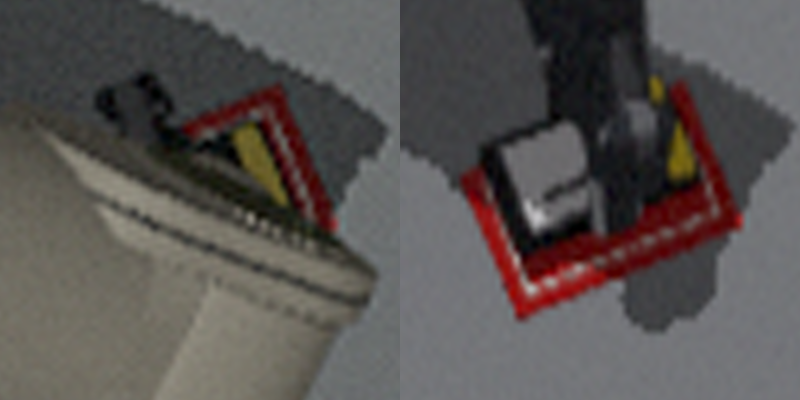

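The battery hangs over the red pad and lines up with the outline in both views. I'll lower it and release.

```bash
python3 -m pendant '[[0.28,-0.19,0.4,0.2,0.4,0],[0.28,-0.19,0.9,0.2,0.4,0],[0.28,-0.19,1.0,0.2,0.4,0],[0.28,-0.19,1.0,0.2,0.4,0]]'; python3 go.py 486.6,111,3,-22.8
```

```text
time_s: 6.0
tcp_pos: [0.4866, 0.1108, 0.0061]
tool_rot: [0.0, 0.98, -0.198, -0.0]
ft_force: [1.2, 0.7, -1.0]
opening: 0.541
t 6.0 tcp [486.6 110.8   6.1] yaw -22.82 F [ 1.2  0.7 -1. ] open 0.541 j7 -2.44
486.6,111,3,-22.8 [-0.01, -0.02, 0.31, 0.0, 0.0, -0.0]
```

```bash
python3 -m pendant '[[0,-0.02,0.2,0,0,0],[0,-0.02,0.31,0,0,0],[0,-0.02,0.31,0,0,0]]'; python3 -m pendant '[[0,0,0,0,0,0],[0,0,0,0,0,0],[0,0,0,0,0,0],[0,0,-3,0,0,0],[0,0,-8,0,0,0],[0,0,-8,0,0,0]]' 0.3; python3 go.py 614.6,239,80,-2.7 
```

```text
time_s: 6.3
tcp_pos: [0.4866, 0.111, 0.0029]
tool_rot: [0.0, 0.98, -0.198, -0.0]
ft_force: [-0.1, -0.4, -0.1]
opening: 0.544
time_s: 6.9
tcp_pos: [0.4901, 0.1122, 0.0887]
tool_rot: [-0.001, 0.98, -0.198, 0.004]
ft_force: [1.2, 1.3, 0.1]
opening: 0.704
t 6.9 tcp [490.1 112.2  88.7] yaw -22.81 F [1.2 1.3 0.1] open 0.704 j7 -2.39
614.6,239,80,-2.7 [6.55, -16.51, 0.99, -0.2, -0.5, -20.1]
```

```bash
python3 -m pendant '[[6.55,-16.51,1,-0.2,-0.5,-20.1],[6.55,-16.51,1,-0.2,-0.5,-20.1],[6.55,-16.51,1,-0.2,-0.5,-20.1],[6.55,-16.51,1,-0.2,-0.5,-20.1],[6.55,-16.51,4,-0.2,-0.5,-20.1],[6.55,-16.51,6.9,-0.2,-0.5,-20.1],[6.55,-16.51,6.9,-0.2,-0.5,-20.1]]';python3 -m pendant '[[0,0,0,0,0,0]]'; python3 go.py 614.6,239,4,-2.7; python3 - <<'E'
from h import *
C=cams()
o=[cv2.resize(ortho(C[k],.003,x,y,.07),(400,300)) for x,y in((.487,.111),(.6146,.239)) for k in C]
cv2.imwrite("pics/b3.png",np.vstack([np.hstack(o[:2]),np.hstack(o[2:])]))
E
```

```text
time_s: 7.6
tcp_pos: [0.6124, 0.238, 0.0163]
tool_rot: [0.001, 1.0, -0.023, -0.004]
ft_force: [-0.2, -0.3, -0.7]
opening: 0.705
time_s: 7.7
tcp_pos: [0.6126, 0.2381, 0.017]
tool_rot: [0.001, 1.0, -0.023, -0.004]
ft_force: [0.6, 0.3, -0.1]
opening: 0.704
t 7.7 tcp [612.6 238.1  17. ] yaw -2.69 F [ 0.6  0.3 -0.1] open 0.704 j7 -2.27
614.6,239,4,-2.7 [0.21, -0.11, 1.3, 0.2, 0.4, 0.0]
```

View pics/b3.png

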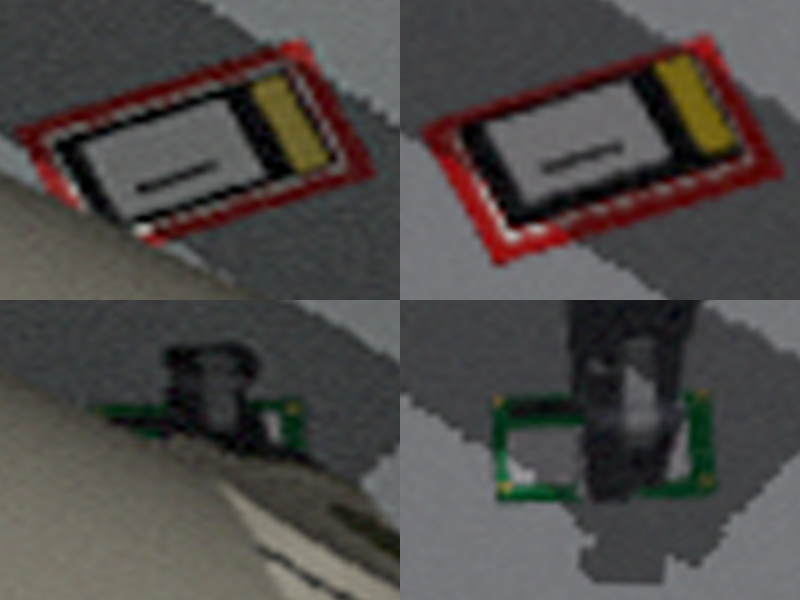

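The battery sits inside its white outline in both views, and the fingers straddle the board. I'll grasp the board.

```bash
python3 -m pendant '[[0.21,-0.11,0.6,0.2,0.4,0],[0.21,-0.11,1.0,0.2,0.4,0],[0.21,-0.11,1.3,0.2,0.4,0],[0.21,-0.11,1.3,0.2,0.4,0]]' 0.36; python3 go.py 614.6,239,-0.3,-2.7
```

```text
time_s: 8.2
tcp_pos: [0.6145, 0.2387, 0.004]
tool_rot: [-0.0, 1.0, -0.024, -0.0]
ft_force: [-0.8, 1.2, -0.4]
opening: 0.64
t 8.2 tcp [614.5 238.7   4. ] yaw -2.7 F [-0.8  1.2 -0.4] open 0.64 j7 -2.28
614.6,239,-0.3,-2.7 [0.0, -0.03, 0.43, -0.0, 0.0, -0.0]
```

```bash
python3 -m pendant '[[0,-0.03,0.3,0,0,0],[0,-0.03,0.43,0,0,0],[0,-0.03,0.43,0,0,0]]'; python3 -m pendant '[[0,0,0,0,0,0],[0,0,0,0,0,0],[0,0,0,0,0,0],[0,0,0,0,0,0],[0,0,0,0,0,0]]' 1 40; python3 go.py; python3 -m pendant '[[0,0,-3,0,0,0],[0,0,-6,0,0,0],[0,0,-6,0,0,0],[0,0,-6,0,0,0]]';  python3 go.py 383.3,285.5,60,26.9 383.3,285.5,15,26.9
```

```text
time_s: 8.5
tcp_pos: [0.6144, 0.239, -0.0006]
tool_rot: [-0.0, 1.0, -0.024, -0.0]
ft_force: [0.5, 0.1, -0.0]
opening: 0.636
time_s: 9.0
tcp_pos: [0.6146, 0.2391, -0.0002]
tool_rot: [-0.0, 1.0, -0.024, -0.0]
ft_force: [-0.6, -0.0, 5.2]
opening: 0.52
t 9.0 tcp [ 6.146e+02  2.391e+02 -2.000e-01] yaw -2.7 F [-0.6 -0.   5.2] open 0.52 j7 -2.28
time_s: 9.4
tcp_pos: [0.6147, 0.239, 0.0599]
tool_rot: [-0.0, 1.0, -0.024, 0.0]
ft_force: [-0.6, 0.6, -0.6]
opening: 0.518
t 9.4 tcp [614.7 239.   59.9] yaw -2.71 F [-0.6  0.6 -0.6] open 0.518 j7 -2.26
383.3,285.5,60,26.9 [-23.34, -3.55, -0.02, -0.0, -0.0, -29.6]
383.3,285.5,15,26.9 [-23.34, -3.55, 4.48, -0.0, -0.0, -29.6]
```

```bash
python3 -m pendant '[[-23.34,-3.55,0,0,0,-29.6],[-23.34,-3.55,0,0,0,-29.6],[-23.34,-3.55,0,0,0,-29.6],[-23.34,-3.55,0,0,0,-29.6],[-23.34,-3.55,0,0,0,-29.6],[-23.34,-3.55,0,0,0,-29.6],[-23.34,-3.55,2,0,0,-29.6],[-23.34,-3.55,4.5,0,0,-29.6],[-23.34,-3.55,4.5,0,0,-29.6]]';python3 -m pendant '[[0,0,0,0,0,0]]'; python3 go.py 383.3,285.5,4.5,26.9
```

```text
time_s: 10.3
tcp_pos: [0.3813, 0.2836, 0.0116]
tool_rot: [0.001, 0.973, 0.232, -0.003]
ft_force: [-0.7, -0.0, -0.2]
opening: 0.528
time_s: 10.4
tcp_pos: [0.381, 0.2835, 0.0114]
tool_rot: [0.001, 0.973, 0.232, -0.004]
ft_force: [-0.2, 0.5, 0.4]
opening: 0.52
t 10.4 tcp [381.  283.5  11.4] yaw 26.87 F [-0.2  0.5  0.4] open 0.52 j7 -2.07
383.3,285.5,4.5,26.9 [0.3, -0.08, 0.69, -0.0, 0.4, -0.0]
```

```bash
python3 -m pendant '[[0.3,-0.08,0.2,0,0.4,0],[0.3,-0.08,0.5,0,0.4,0],[0.3,-0.08,0.6,0,0.4,0],[0.3,-0.08,0.6,0,0.4,0]]'; python3 go.py 383.3,285.5,3,26.9
```

```text
time_s: 10.8
tcp_pos: [0.3834, 0.2856, 0.0055]
tool_rot: [-0.0, 0.973, 0.232, 0.0]
ft_force: [0.9, -0.1, 0.0]
opening: 0.52
t 10.8 tcp [383.4 285.6   5.5] yaw 26.88 F [ 0.9 -0.1  0. ] open 0.52 j7 -2.09
383.3,285.5,3,26.9 [-0.01, 0.0, 0.25, -0.0, -0.0, -0.0]
```

```bash
python3 -m pendant '[[0,0,0.15,0,0,0],[0,0,0.25,0,0,0],[0,0,0.25,0,0,0]]'; python3 -m pendant '[[0,0,0,0,0,0],[0,0,0,0,0,0],[0,0,0,0,0,0],[0,0,-3,0,0,0],[0,0,-8,0,0,0],[0,0,-8,0,0,0]]' 0.34; python3 go.py 456.3,-115.5,80,-31.8 
```

```text
time_s: 11.1
tcp_pos: [0.3834, 0.2855, 0.0029]
tool_rot: [-0.0, 0.973, 0.232, -0.0]
ft_force: [-0.6, -0.3, 0.2]
opening: 0.526
time_s: 11.7
tcp_pos: [0.3858, 0.2879, 0.0882]
tool_rot: [-0.001, 0.973, 0.233, 0.004]
ft_force: [1.3, 1.1, 0.1]
opening: 0.66
t 11.7 tcp [385.8 287.9  88.2] yaw 26.9 F [1.3 1.1 0.1] open 0.66 j7 -1.99
456.3,-115.5,80,-31.8 [-11.97, 39.17, 0.69, -0.3, -0.4, 58.7]
```

```bash
python3 -m pendant '[[-11.97,39.17,0.7,-0.3,-0.4,58.7],[-11.97,39.17,0.7,-0.3,-0.4,58.7],[-11.97,39.17,0.7,-0.3,-0.4,58.7],[-11.97,39.17,0.7,-0.3,-0.4,58.7],[-11.97,39.17,0.7,-0.3,-0.4,58.7],[-11.97,39.17,0.7,-0.3,-0.4,58.7],[-11.97,39.17,0.7,-0.3,-0.4,58.7],[-11.97,39.17,0.7,-0.3,-0.4,58.7],[-11.97,39.17,0.7,-0.3,-0.4,58.7],[-11.97,39.17,0.7,-0.3,-0.4,58.7]]';python3 -m pendant '[[0,0,0,0,0,0]]' 0.42; python3 go.py 456.3,-115.5,20,-31.8; python3 - <<'E'
from h import *
C=cams()
for n,x,y,z in(("battery",.487,.111,.007),("board",.3833,.2855,.007)):
  for k in C: print(n,k,rect(C[k],.0015,x,y,.075))
o=[cv2.resize(ortho(C[k],.004,x,y,.07),(400,300)) for x,y in((.3833,.2855),(.4563,-.1155)) for k in C]
cv2.imwrite("pics/b4.png",np.vstack([np.hstack(o[:2]),np.hstack(o[2:])]))
E
```

```text
time_s: 12.7
tcp_pos: [0.4561, -0.117, 0.0796]
tool_rot: [0.0, 0.961, -0.276, -0.0]
ft_force: [-0.3, 0.8, -0.4]
opening: 0.663
time_s: 12.8
tcp_pos: [0.456, -0.1156, 0.0795]
tool_rot: [-0.0, 0.961, -0.275, -0.0]
ft_force: [0.5, 0.1, -0.0]
opening: 0.584
t 12.8 tcp [ 456.  -115.6   79.5] yaw -31.91 F [ 0.5  0.1 -0. ] open 0.584 j7 -2.03
456.3,-115.5,20,-31.8 [0.02, -0.02, 5.95, -0.0, 0.0, -0.1]
battery top [485.6 111.9 -22.7 112.7  72.2]
battery side [487.7 110.1 -22.6 113.   74.2]
board top [382.3 286.1  26.9 100.7  71.1]
board side [384.4 284.7  26.8 100.8  70.9]
```

View pics/b4.png

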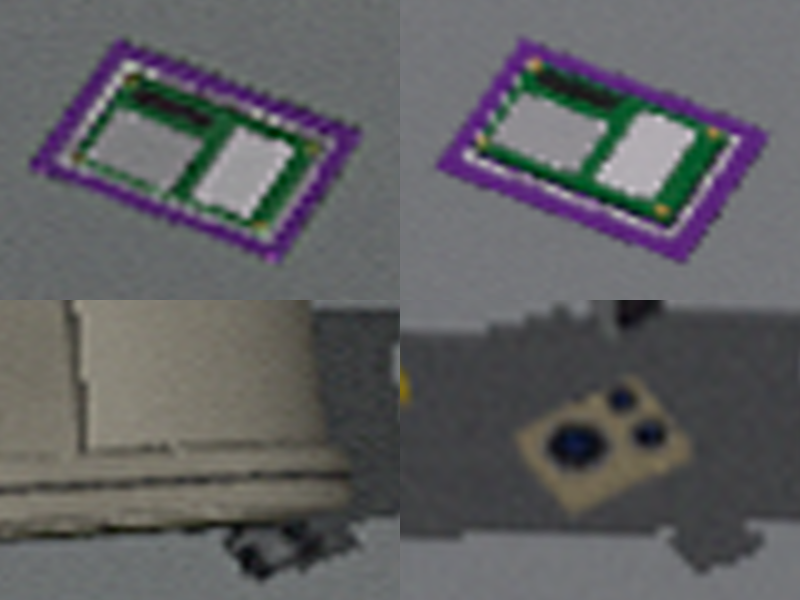

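The board sits centred within the white outline (upper row), and the sand-coloured camera module is below the gripper, clear of the yellow one. I'll grasp the camera module.

```bash
python3 -m pendant '[[0.02,-0.02,4,0,0,0],[0.02,-0.02,6.3,0,0,0],[0.02,-0.02,6.9,0,0,0],[0.02,-0.02,7.2,0,0,0],[0.02,-0.02,7.2,0,0,0]]'; python3 go.py 456.3,-115.5,1.5,-31.8
```

```text
time_s: 13.4
tcp_pos: [0.4569, -0.115, 0.0083]
tool_rot: [-0.0, 0.962, -0.274, 0.0]
ft_force: [1.1, -0.3, -0.6]
opening: 0.585
t 13.4 tcp [ 456.9 -115.     8.3] yaw -31.81 F [ 1.1 -0.3 -0.6] open 0.585 j7 -2.08
456.3,-115.5,1.5,-31.8 [-0.03, 0.07, 0.68, -0.0, -0.0, -0.0]
```

```bash
python3 -m pendant '[[-0.03,0.07,0.4,0,0,0],[-0.03,0.07,0.65,0,0,0],[-0.03,0.07,0.65,0,0,0]]'; python3 -m pendant '[[0,0,0,0,0,0],[0,0,0,0,0,0],[0,0,0,0,0,0],[0,0,0,0,0,0],[0,0,0,0,0,0]]' 1 30; python3 go.py; python3 -m pendant '[[0,0,-3,0,0,0],[0,0,-6,0,0,0],[0,0,-6,0,0,0],[0,0,-6,0,0,0]]';  python3 go.py 526.8,407.9,60,31.4
```

```text
time_s: 13.7
tcp_pos: [0.4563, -0.1156, 0.002]
tool_rot: [0.0, 0.962, -0.274, 0.0]
ft_force: [-0.1, -0.4, 0.4]
opening: 0.578
time_s: 14.2
tcp_pos: [0.4565, -0.1156, 0.0024]
tool_rot: [0.0, 0.962, -0.274, 0.001]
ft_force: [-1.4, 0.9, 6.7]
opening: 0.409
t 14.2 tcp [ 456.5 -115.6    2.4] yaw -31.82 F [-1.4  0.9  6.7] open 0.409 j7 -2.08
time_s: 14.6
tcp_pos: [0.4568, -0.1158, 0.0627]
tool_rot: [0.0, 0.962, -0.274, 0.001]
ft_force: [-0.9, 0.1, -0.7]
opening: 0.407
t 14.6 tcp [ 456.8 -115.8   62.7] yaw -31.83 F [-0.9  0.1 -0.7] open 0.407 j7 -2.04
526.8,407.9,60,31.4 [-21.68, -48.18, 0.24, 0.1, -0.1, -63.2]
```

```bash
python3 -m pendant '[[-21.68,-48.18,0,0.1,-0.1,-63.2],[-21.68,-48.18,0,0.1,-0.1,-63.2],[-21.68,-48.18,0,0.1,-0.1,-63.2],[-21.68,-48.18,0,0.1,-0.1,-63.2],[-21.68,-48.18,0,0.1,-0.1,-63.2],[-21.68,-48.18,0,0.1,-0.1,-63.2],[-21.68,-48.18,0,0.1,-0.1,-63.2],[-21.68,-48.18,0,0.1,-0.1,-63.2],[-21.68,-48.18,0,0.1,-0.1,-63.2],[-21.68,-48.18,0,0.1,-0.1,-63.2]]';python3 -m pendant '[[0,0,0,0,0,0]]'; python3 go.py 526.8,407.9,15,31.4
```

```text
time_s: 15.6
tcp_pos: [0.5225, 0.3814, 0.0605]
tool_rot: [0.0, 0.963, 0.27, -0.001]
ft_force: [0.9, -0.9, -0.1]
opening: 0.407
time_s: 15.7
tcp_pos: [0.5191, 0.3891, 0.059]
tool_rot: [-0.002, 0.962, 0.274, -0.002]
ft_force: [-2.1, 0.2, 0.1]
opening: 0.409
t 15.7 tcp [519.1 389.1  59. ] yaw 31.8 F [-2.1  0.2  0.1] open 0.409 j7 -1.99
526.8,407.9,15,31.4 [1.65, -1.17, 4.41, -0.3, 0.1, 0.4]
```

```bash
python3 -m pendant '[[1.65,-1.17,2,-0.3,0.1,0.4],[1.65,-1.17,4.4,-0.3,0.1,0.4],[1.65,-1.17,4.4,-0.3,0.1,0.4],[1.65,-1.17,4.4,-0.3,0.1,0.4]]'; python3 go.py 526.8,407.9,7.5,31.4; python3 - <<'E'
from h import *
C=cams()
o=[cv2.resize(ortho(C[k],.003,.5268,.408,.07),(400,400)) for k in C]
cv2.imwrite("pics/b5.png",np.hstack(o))
E
```

```text
time_s: 16.1
tcp_pos: [0.5264, 0.4069, 0.0142]
tool_rot: [0.0, 0.963, 0.27, -0.001]
ft_force: [0.4, 0.3, 0.5]
opening: 0.401
t 16.1 tcp [526.4 406.9  14.2] yaw 31.38 F [0.4 0.3 0.5] open 0.401 j7 -2.03
526.8,407.9,7.5,31.4 [0.09, -0.06, 0.67, -0.0, 0.1, -0.0]
```

View pics/b5.png

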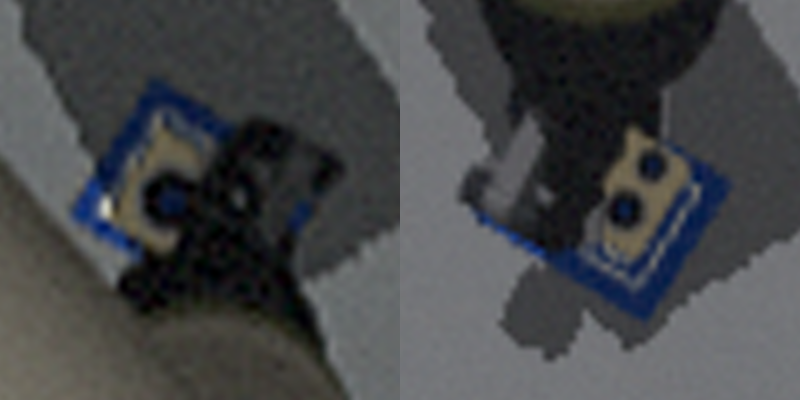

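The camera module is over the blue pad and parallel with the outline in both views. I'll lower and release it.

```bash
python3 -m pendant '[[0.09,-0.06,0.4,0,0.1,0],[0.09,-0.06,0.6,0,0.1,0],[0.09,-0.06,0.6,0,0.1,0]]'; python3 go.py 526.8,407.9,5.5,31.4
```

```text
time_s: 16.5
tcp_pos: [0.5281, 0.4082, 0.0101]
tool_rot: [-0.0, 0.963, 0.27, 0.001]
ft_force: [-0.4, 0.6, -0.2]
opening: 0.407
t 16.5 tcp [528.1 408.2  10.1] yaw 31.33 F [-0.4  0.6 -0.2] open 0.407 j7 -2.03
526.8,407.9,5.5,31.4 [-0.12, -0.04, 0.46, -0.0, -0.2, -0.1]
```

```bash
python3 -m pendant '[[-0.12,-0.04,0.2,0,-0.2,-0.1],[-0.12,-0.04,0.42,0,-0.2,-0.1],[-0.12,-0.04,0.42,0,-0.2,-0.1]]'; python3 go.py 526.8,407.9,5.5,31.4
```

```text
time_s: 16.8
tcp_pos: [0.5267, 0.4079, 0.0056]
tool_rot: [0.0, 0.963, 0.271, -0.0]
ft_force: [0.4, -0.1, 0.3]
opening: 0.405
t 16.8 tcp [526.7 407.9   5.6] yaw 31.43 F [ 0.4 -0.1  0.3] open 0.405 j7 -2.03
526.8,407.9,5.5,31.4 [0.01, 0.0, 0.01, 0.0, 0.0, 0.0]
```

```bash
python3 -m pendant '[[0,0,0,0,0,0],[0,0,0,0,0,0],[0,0,0,0,0,0],[0,0,-3,0,0,0],[0,0,-8,0,0,0],[0,0,-8,0,0,0]]' 0.44; python3 go.py 520,0,90,0  385.7,-295.9,80,-25.6
```

```text
time_s: 17.4
tcp_pos: [0.5292, 0.4108, 0.0928]
tool_rot: [-0.002, 0.963, 0.271, 0.004]
ft_force: [1.3, 1.4, 0.4]
opening: 0.558
t 17.4 tcp [529.2 410.8  92.8] yaw 31.43 F [1.3 1.4 0.4] open 0.558 j7 -2.0
520,0,90,0 [-22.21, 34.58, 0.03, -0.2, -0.5, 31.4]
385.7,-295.9,80,-25.6 [-49.1, 52.83, 0.75, -0.3, -0.4, 57.0]
```

```bash
python3 -m pendant '[[-22.21,34.58,0,0,0,31.4],[-22.21,34.58,0,0,0,31.4],[-22.21,34.58,0,0,0,31.4],[-22.21,34.58,0,0,0,31.4],[-22.21,34.58,0,0,0,31.4],[-22.21,34.58,0,0,0,31.4],[-22.21,34.58,0,0,0,31.4],[-22.21,34.58,0,0,0,31.4],[-49.1,52.83,0.8,-0.3,-0.4,57],[-49.1,52.83,0.8,-0.3,-0.4,57]]'; python3 go.py 385.7,-295.9,80,-25.6; python3 - <<'E'
from h import *
C=cams()
o=[cv2.resize(ortho(C[k],.004,.5268,.408,.06),(400,400)) for k in C]
cv2.imwrite("pics/b6.png",np.hstack(o))
E
```

```text
time_s: 18.4
tcp_pos: [0.4792, -0.0853, 0.0872]
tool_rot: [-0.001, 0.988, -0.152, 0.002]
ft_force: [0.6, -0.5, -0.4]
opening: 0.558
t 18.4 tcp [479.2 -85.3  87.2] yaw -17.52 F [ 0.6 -0.5 -0.4] open 0.558 j7 -1.86
385.7,-295.9,80,-25.6 [-2.59, 22.9, 0.64, -0.2, -0.2, 8.1]
```

View pics/b6.png

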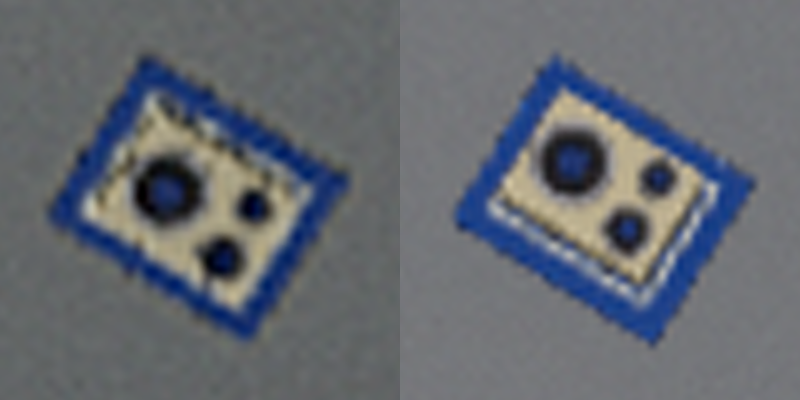

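The camera module sits centred on its pad; the offset seen from each side is only height parallax. Next is the loudspeaker.

```bash
python3 -m pendant '[[-2.59,22.9,0.6,-0.2,-0.2,8.1],[-2.59,22.9,0.6,-0.2,-0.2,8.1],[-2.59,22.9,0.6,-0.2,-0.2,8.1],[-2.59,22.9,0.6,-0.2,-0.2,8.1],[-2.59,22.9,0.6,-0.2,-0.2,8.1],[-2.59,22.9,3,-0.2,-0.2,8.1],[-2.59,22.9,6,-0.2,-0.2,8.1],[-2.59,22.9,6,-0.2,-0.2,8.1]]';python3 -m pendant '[[0,0,0,0,0,0]]' 0.5; python3 go.py 385.7,-295.9,8,-25.6; python3 - <<'E'
from h import *
C=cams()
o=[cv2.resize(ortho(C[k],.004,.3857,-.2959,.07),(400,400)) for k in C]
cv2.imwrite("pics/b7.png",np.hstack(o))
E
```

```text
time_s: 19.3
tcp_pos: [0.3801, -0.2986, 0.0239]
tool_rot: [0.0, 0.974, -0.225, -0.004]
ft_force: [-0.5, 1.7, -0.6]
opening: 0.56
time_s: 19.4
tcp_pos: [0.3806, -0.2984, 0.0245]
tool_rot: [0.0, 0.974, -0.225, -0.004]
ft_force: [0.1, -0.4, -0.1]
opening: 0.502
t 19.4 tcp [ 380.6 -298.4   24.5] yaw -25.98 F [ 0.1 -0.4 -0.1] open 0.502 j7 -1.51
385.7,-295.9,8,-25.6 [0.36, -0.45, 1.65, 0.1, 0.4, -0.4]
```

View pics/b7.png

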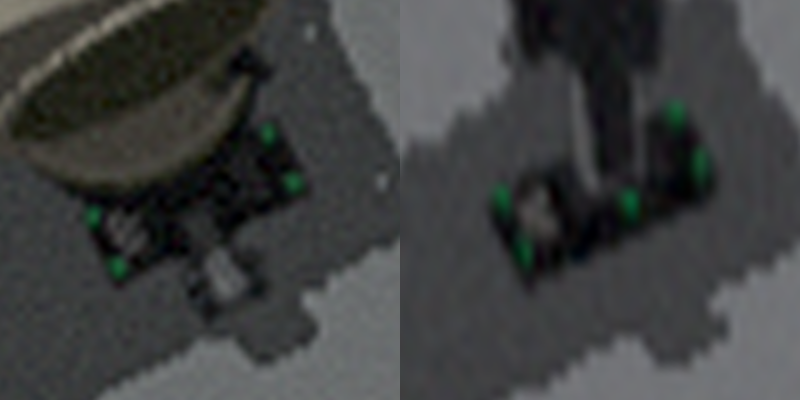

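The speaker is centred and the fingers are on either side of it. I'll go down in two steps.

```bash
python3 -m pendant '[[0.36,-0.45,0.5,0.1,0.4,-0.4],[0.36,-0.45,1.3,0.1,0.4,-0.4],[0.36,-0.45,1.5,0.1,0.4,-0.4],[0.36,-0.45,1.5,0.1,0.4,-0.4]]'; python3 go.py 385.7,-295.9,2.8,-25.6
```

```text
time_s: 19.9
tcp_pos: [0.3856, -0.2958, 0.0094]
tool_rot: [0.0, 0.975, -0.221, -0.0]
ft_force: [0.2, -0.0, -0.2]
opening: 0.494
t 19.9 tcp [ 385.6 -295.8    9.4] yaw -25.58 F [ 0.2 -0.  -0.2] open 0.494 j7 -1.52
385.7,-295.9,2.8,-25.6 [0.01, 0.0, 0.66, 0.0, -0.0, 0.0]
```

```bash
python3 -m pendant '[[0,0,0.4,0,0,0],[0,0,0.66,0,0,0],[0,0,0.66,0,0,0]]'; python3 -m pendant '[[0,0,0,0,0,0],[0,0,0,0,0,0],[0,0,0,0,0,0],[0,0,0,0,0,0],[0,0,0,0,0,0]]' 1 30; python3 go.py; python3 -m pendant '[[0,0,-3,0,0,0],[0,0,-6,0,0,0],[0,0,-6,0,0,0],[0,0,-6,0,0,0]]';  python3 go.py 532.7,-419.3,60,6
```

```text
time_s: 20.2
tcp_pos: [0.3853, -0.2957, 0.0024]
tool_rot: [0.0, 0.975, -0.221, -0.0]
ft_force: [0.1, 0.2, -0.1]
opening: 0.5
time_s: 20.7
tcp_pos: [0.3854, -0.2958, 0.0026]
tool_rot: [0.0, 0.975, -0.221, -0.0]
ft_force: [-0.9, 0.2, 2.7]
opening: 0.313
t 20.7 tcp [ 385.4 -295.8    2.6] yaw -25.59 F [-0.9  0.2  2.7] open 0.313 j7 -1.52
time_s: 21.1
tcp_pos: [0.3857, -0.296, 0.0629]
tool_rot: [0.001, 0.975, -0.221, 0.0]
ft_force: [0.8, -0.7, 0.2]
opening: 0.312
t 21.1 tcp [ 385.7 -296.    62.9] yaw -25.59 F [ 0.8 -0.7  0.2] open 0.312 j7 -1.5
532.7,-419.3,60,6 [18.58, 4.77, 0.31, 0.1, -0.0, -31.6]
```

```bash
python3 -m pendant '[[18.58,4.77,0.3,0.1,0,-31.6],[18.58,4.77,0.3,0.1,0,-31.6],[18.58,4.77,0.3,0.1,0,-31.6],[18.58,4.77,0.3,0.1,0,-31.6],[18.58,4.77,0.3,0.1,0,-31.6],[18.58,4.77,0.3,0.1,0,-31.6],[18.58,4.77,2.5,0.1,0,-31.6],[18.58,4.77,4.5,0.1,0,-31.6],[18.58,4.77,4.5,0.1,0,-31.6]]';python3 -m pendant '[[0,0,0,0,0,0]]'; python3 go.py 532.4,-419.2,8,6; python3 - <<'E'
from h import *
C=cams()
o=[cv2.resize(ortho(C[k],.003,.5325,-.4192,.07),(400,400)) for k in C]
cv2.imwrite("pics/b8.png",np.hstack(o))
E
```

```text
time_s: 22.0
tcp_pos: [0.5299, -0.4172, 0.0149]
tool_rot: [-0.002, 0.999, 0.052, -0.002]
ft_force: [0.4, 0.4, -0.7]
opening: 0.318
time_s: 22.1
tcp_pos: [0.5295, -0.4167, 0.0155]
tool_rot: [-0.002, 0.999, 0.052, -0.002]
ft_force: [0.5, -0.2, 0.0]
opening: 0.313
t 22.1 tcp [ 529.5 -416.7   15.5] yaw 5.98 F [ 0.5 -0.2  0. ] open 0.313 j7 -0.97
532.4,-419.2,8,6 [0.26, 0.28, 0.74, -0.2, 0.2, -0.0]
```

View pics/b8.png

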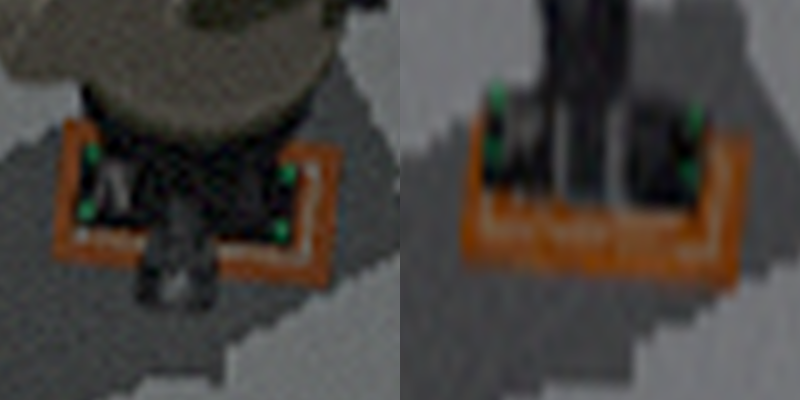

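The speaker hangs about 3 mm short over the smaller orange pad, and the next move corrects that.

```bash
python3 -m pendant '[[0.26,0.28,0.2,-0.2,0.2,0],[0.26,0.28,0.6,-0.2,0.2,0],[0.26,0.28,0.7,-0.2,0.2,0],[0.26,0.28,0.7,-0.2,0.2,0]]'; python3 go.py 532.4,-419.2,5.7,6
```

```text
time_s: 22.6
tcp_pos: [0.5324, -0.4193, 0.0084]
tool_rot: [-0.0, 0.999, 0.052, -0.0]
ft_force: [-0.5, 0.9, -1.1]
opening: 0.317
t 22.6 tcp [ 532.4 -419.3    8.4] yaw 5.98 F [-0.5  0.9 -1.1] open 0.317 j7 -0.97
532.4,-419.2,5.7,6 [0.0, -0.01, 0.27, -0.0, 0.0, -0.0]
```

Lower and release, then retreat high and off to the side for a final check.

```bash
python3 -m pendant '[[0,0,0.15,0,0,0],[0,0,0.27,0,0,0],[0,0,0.27,0,0,0]]'; python3 -m pendant '[[0,0,0,0,0,0],[0,0,0,0,0,0],[0,0,0,0,0,0],[0,0,-3,0,0,0],[0,0,-8,0,0,0],[0,0,-12,0,0,0],[0,0,-15,0,0,0],[0,0,-15,0,0,0]]' 0.52; python3 go.py 155,-605,230,14.4
```

```text
time_s: 22.9
tcp_pos: [0.5324, -0.4193, 0.0057]
tool_rot: [-0.0, 0.999, 0.052, -0.0]
ft_force: [-0.1, 0.2, -0.2]
opening: 0.313
time_s: 23.7
tcp_pos: [0.5346, -0.4208, 0.1615]
tool_rot: [0.002, 0.999, 0.052, 0.003]
ft_force: [0.9, 0.3, 0.5]
opening: 0.479
t 23.7 tcp [ 534.6 -420.8  161.5] yaw 5.97 F [0.9 0.3 0.5] open 0.479 j7 -0.95
155,-605,230,14.4 [-39.64, 14.41, -7.0, 0.3, -0.3, -8.4]
```

```bash
python3 -m pendant '[[-39.64,14.41,-7,0.3,-0.3,-8.4],[-39.64,14.41,-7,0.3,-0.3,-8.4],[-39.64,14.41,-7,0.3,-0.3,-8.4],[-39.64,14.41,-7,0.3,-0.3,-8.4],[-39.64,14.41,-7,0.3,-0.3,-8.4],[-39.64,14.41,-7,0.3,-0.3,-8.4],[-39.64,14.41,-7,0.3,-0.3,-8.4],[-39.64,14.41,-7,0.3,-0.3,-8.4],[-39.64,14.41,-7,0.3,-0.3,-8.4],[-39.64,14.41,-7,0.3,-0.3,-8.4]]'; python3 -m pendant '[[0,0,0,0,0,0],[0,0,0,0,0,0]]'; cat > chk.py <<'E'
from h import *
C=cams();o=[]
def part(n,c,z,x,y,h=.06):
    im=ortho(c,z,x,y,h);hsv=cv2.cvtColor(im,cv2.COLOR_BGR2HSV).astype(int);Hh,Ss,V=hsv[...,0],hsv[...,1],hsv[...,2]
    b,g,r=[im[...,i].astype(int) for i in range(3)]
    m={"battery":(im.max(2)<75),"board":(g>r+15)&(g>b+15),"speaker":(im.max(2)<75)|((g>r+15)&(g>b+15)),"camera":(r>b+12)}[n].astype(np.uint8)
    m=cv2.morphologyEx(m,cv2.MORPH_OPEN,np.ones((5,5)));m=cv2.morphologyEx(m,cv2.MORPH_CLOSE,np.ones((25,25)))
    k=max(cv2.findContours(m,cv2.RETR_EXTERNAL,cv2.CHAIN_APPROX_NONE)[0],key=cv2.contourArea)
    (u,v),(a,w),t=cv2.minAreaRect(k)
    if a<w:a,w,t=w,a,t+90
    return np.round([(x-h+(u+.5)/S)*1e3,(y-h+(v+.5)/S)*1e3,(t+90)%180-90,a/S*1e3,w/S*1e3],1)
for n,x,y in(("battery",.4866,.111),("board",.3833,.2855),("speaker",.5324,-.4192),("camera",.5268,.4079)):
    for k in C:
        P=rect(C[k],.0015,x,y,.07);Q=part(n,C[k],.007,x,y);print(n,k,"pad",P,"part",Q,"diff",np.round(Q-P,1)[:3])
for k in C:o.append(cv2.resize(ortho(C[k],.007,.5324,-.4192,.06),(400,400)))
cv2.imwrite("pics/fin_spk.png",np.hstack(o))
cv2.imwrite("pics/fin_top.png",cv2.resize(C["top"]["frame"],(800,600),interpolation=cv2.INTER_CUBIC))
print(rect(C["top"],.003,.626,-.014,.1))
E
python3 chk.py; python3 go.py
```

```text
time_s: 24.7
tcp_pos: [0.1491, -0.6072, 0.2301]
tool_rot: [0.001, 0.993, 0.121, -0.001]
ft_force: [-0.2, -0.1, -0.4]
opening: 0.481
time_s: 24.9
tcp_pos: [0.1496, -0.6068, 0.2296]
tool_rot: [0.0, 0.993, 0.121, -0.001]
ft_force: [-0.1, 0.8, -0.5]
opening: 0.478
battery top pad [485.7 111.8 -22.5 112.5  72.4] part [479.1 113.7 -23.1  76.   49.7] diff [-6.6  1.9 -0.6]
battery side pad [487.7 110.2 -22.6 113.   74.2] part [486.9 110.5 -22.5  88.9  52.5] diff [-0.8  0.3  0.1]
board top pad [382.2 286.2  27.1 100.7  71. ] part [382.6 286.4  26.9  77.2  48.2] diff [ 0.4  0.2 -0.2]
board side pad [384.3 284.8  26.9 100.7  70.8] part [384.4 283.9  26.6  78.   47.4] diff [ 0.1 -0.9 -0.3]
speaker top pad [ 531.1 -417.7    6.3  100.5   53.6] part [ 530.7 -419.     5.5   75.5   29.7] diff [-0.4 -1.3 -0.8]
speaker side pad [ 534.2 -420.     6.2  101.5   58.1] part [ 533.3 -421.4    3.    75.7   39.9] diff [-0.9 -1.4 -3.2]
camera top pad [525.7 408.6  31.2  74.6  60.7] part [525.7 407.9  32.   53.7  40.2] diff [ 0.  -0.7  0.8]
camera side pad [527.6 407.2  31.5  74.4  60.6] part [527.3 405.7  32.   51.   38. ] diff [-0.3 -1.5  0.5]
[626.  -14.4 -88.1 149.7  73.6]
t 25.0 tcp [ 150.4 -606.5  229.7] yaw 14.03 F [ 0.3 -0.1  0.2] open 0.478 j7 -0.1
```

View pics/fin_top.png

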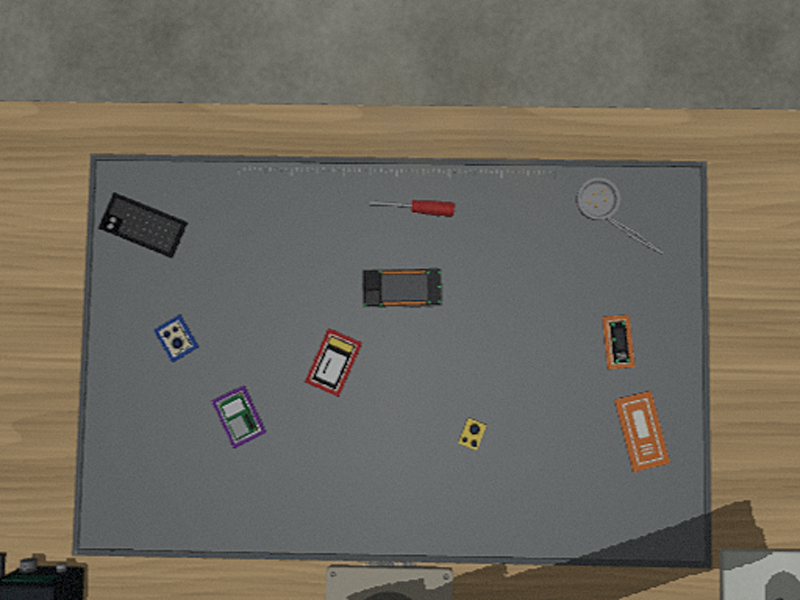

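View pics/fin_spk.png

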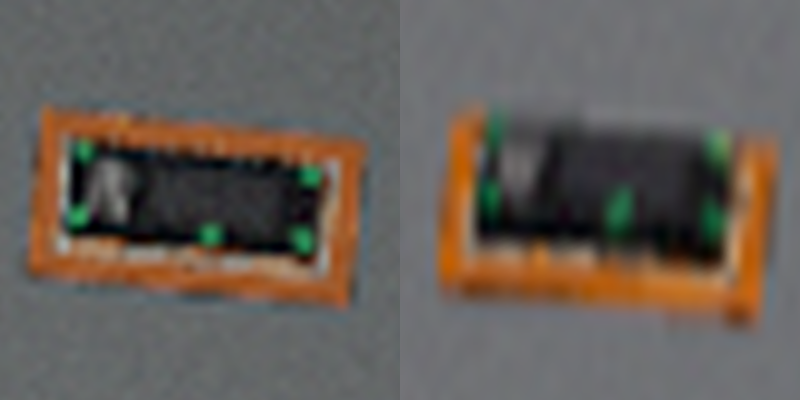

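```bash
python3 -c "from workcell import env; print(env.hand_in())"
```

```text
the job is handed in; nothing more can be done
None
```

All four parts are on their storage pads, face up, and the job is handed in at about 25 s on the robot's clock. The battery went first, followed by the board, the camera module and the loudspeaker, which is on the smaller orange pad.

**Final checks:** part centre compared with pad centre, taken from both cameras.

| Part | Offset from pad centre | Angle error |
|---|---|---|
| Battery | about 0.9 mm (side view) | 0.1° |
| Board | 0.4–0.9 mm | 0.3° or less |
| Camera module | 0.7–1.5 mm | 0.5–0.8° |
| Loudspeaker | about 1.4–1.7 mm | 0.8° (top view) |

The phone had not moved, at 0.3 mm or less. In the final top view the screwdriver and the yellow look-alike look undisturbed. The highest wrist force I read was about 7 N.

**Checks that disagreed:**
- **Battery, top view:** the check gave 6.6 mm, because the colour mask left out the yellow band and measured 76 mm instead of 88 mm. The side view and the pictures show the battery inside its outline.
- **Loudspeaker, side view:** the angle came out 3.2° off, but the mask there was smeared (40 mm wide instead of 28 mm), so I trusted the top view.
- **Camera calibration:** the two cameras differ by a steady 2–3 mm in x and y. I used the average of the two.

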